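# Slide a silver blank over the end of the bench ledge

## Task

The plain silver plate lies flat on the bench ledge, where nobody can get a nail under it. With the fingertips, push it back flush against the ledge's rail and slide it along the rail to the end of the ledge it is nearer to, until about a third of its length sticks out past that end, and leave it lying there flat. Do not pick it up, and leave the drawplate with the holes and the other things where they are.

Things in the scene. Friction and masses are not known exactly. Their poses are not given: they have to be found in the camera images.
- ledge: Fixed wooden bench ledge: a plank 130 mm deep (its x) and 440 mm long (its y) on two bearers; the origin is under its middle, on the bench. Its flat top lies 45 mm above the bench. A low rail runs the whole length of its far (+x) edge: 14 mm thick, 12 mm high above the plank's top, its inner face at x = +51 mm. The front edge (x = -65 mm) and both ends (y = +220 and -220 mm) are open. It may stand turned up to 13 degrees on the bench.
- blank: The plain silver plate (sheet blank, no holes): rigid, 50 mm (its x) by 110 mm (its y) and 5 mm thick, about 0.26 kg, loose, lying flat on the ledge with its long side roughly along the ledge, off the rail and up to 12 degrees askew, in the half of the ledge towards either end; the origin is the centre of its underside.
- drawplate: Steel drawplate, 40 mm (its x) by 120 mm (its y) and 6 mm thick, three rows of small round holes, loose on the other half of the ledge; at least 70 mm are free between it and the blank. Leave it. Origin at the centre of its underside.
- honeycomb: Honeycomb soldering block, 45 x 70 x 30 mm, loose on the pale soldering board (25 mm thick) beyond the ledge. Leave it. Origin at the centre of its underside.
- jar: Small flux jar with a white cap, 48 mm across and 60 mm high, standing on the bench on the robot's side of the ledge, to the left. Leave it. Origin at the centre of its underside.
- hammer: Hammer lying on the bench on the robot's side of the ledge, to the right: 260 mm long, 26 mm high, its head 88 mm across at the +x end. Leave it. Origin under the middle of its length.
Not all that is in view belongs to the job. Leave any pink or turquoise look-alike of the blank alone.

How it is judged:
At the end, for the whole second after the job is handed in: The blank lies flat and still, flush along the rail (gap at its middle under 6 mm, within 4 degrees of the ledge's length), and 24 to 49 mm of its 110 mm length stick out past the end of the ledge that it was nearer to ((y of blank in the frame of ledge between 0.189 and 0.214 m or y of blank in the frame of ledge between -0.214 and -0.189 m) and distance of blank from where it was at the start of the episode below 0.16 m and x of blank in the frame of ledge above 0.02 m and angle between the y axis of blank and the y axis of ledge, either way round below 0.07 rad and angle between blank's own z axis and vertical below 0.04 rad and linear speed of blank below 0.01 m/s); the robot touches nothing.
It fails at once if the blank was lifted off the ledge (z of blank in the frame of ledge above 0.051 m).
It fails at once if the blank was pushed off the ledge (z of blank in the frame of ledge below 0.03 m).
It fails at once if the drawplate was moved by more than 10 mm, or the honeycomb block, jar or hammer by more than 15 mm (distance of drawplate from where it was at the start of the episode above 0.01 m or distance of any of honeycomb, jar, hammer from where it was at the start of the episode above 0.015 m).
It also fails if it takes over 42 s, if anything falls off the work surface, if the arm or the gripper's body presses on something with over 40 N, if the wrist force passes 120 N, or if a joint passes its speed limit or range.

## Robot

A 6-joint arm with a two-finger parallel gripper is mounted at the origin on the work surface. World frame = base frame: x ahead of the robot, y to its left, z up, the work surface at z = 0. Lengths are in m, angles in rad, forces in N, time in s.
With the tool pointing down it reaches from about 0.325 to 0.775 m from the base axis. Payload 9.3 kg.
Tool frame: the origin (TCP) lies where the fingers leave the gripper's body, on its centre line; the fingertips stand robot.tips_ahead ahead of it and the grasp point (between the pads) lies 54 mm ahead of it (robot.tips_ahead is the distance from the TCP to the fingertips, in m); z points along the fingers, y is the line along which they close (so a half turn about z gives the same grasp; the last joint's range is limited). The gripper opens to 85 mm and grips with 20 to 120 N. Pads are 22 mm wide; open, the fingers measure 114 mm over their backs; the gripper's body (76 mm by 85 mm) begins 54 mm behind the grasp point. The pads swing forward as they close: fully open they stand 13 mm farther back than shut.
Start: joints at [1.125, 0.259, 0.021, 1.334, 0, 1.418], TCP at [0.159, 0.527, 0.304] pointing down, gripper open.
Joint ranges: [-3.04, 3.04], [-0.91, 1.82], [-1.04, 1.36], [-1.92, 1.95], [-1.52, 1.45], [-3.14, 3.14]. Speed limits (rad/s): [2.22, 2.22, 2.79, 3.14, 3.14, 3.14].

## Interface

Orientations are given as a rotation vector (axis times angle).
In Python, from station import sensors, imaging, sign_off, robot gives the robot as it stands. The module is installed in compiled form; this text tells all that it offers.
- The arm moves only by the shell command python3 -m pendant 'ROWS' [FORCE]. ROWS is JSON, one flat list of numbers, 5 for each row, row after row: the opening, from 0 (shut) to 1 (fully open), then the shift along the tool's x, y, z in mm, then the turn about the tool's z in rad. A call has 1 to 12 rows; each row shifts and turns the commanded pose from where the row before left it, along the tool's axes as they then stand; what a row does not reach is not made up. A row lasts 1/12 s, in which the tool goes at most 41.7 mm and 7.16 degrees, less where a joint would pass 70% of its speed; a pose out of reach is approached as far as the arm can. A call with a gripper value outside its range is refused whole. The fingers move at their own pace and stop on an object; FORCE is the grip in N (left out, the last holds). Time passes only in rows, so rows that do not move let the fingers close. It gives the time, the measured TCP pose, the force, the opening and the grip force at its end, in the units of the state.
- sensors.get_state(): the state, without advancing time (a new reading comes with each control period).
- imaging.camera(name): name is "scene" or "top" or "wrist"; returns a dict with "color" (480x640x3 uint8, red, green, blue), "fx", "fy", "cx", "cy" (pixels), "origin" and "orientation" of the camera in the world; the wrist camera has in their place "T_tool_cam" (4x4, takes a point from camera to tool coordinates, whose origin is the TCP and whose axes are the flange's). Camera axes: x right, y down, z forward; pixel columns grow to the right and rows downward; lengths in m; the calibration is good to about 2 mm. The wrist camera is an equidistant fisheye: a pixel r from the principal point sees the ray r / f radians off the axis. A picture is of the moment at which its call begins: read the wrist's pose just before it. There is no depth.
- sign_off(): hands the job in; it is judged then, once.
The state is a dict: "time_s": time; "q": joint angles; "qd": joint speeds; "joint_efforts": joint torques, N m; "tool_pos": TCP position; "tool_rot": TCP orientation; "wrist_force": force on the tool from outside, world axes, zero at the start; "torque": the same for the moment, N m; "gripper_width": finger opening in m; "grasp_force": force on a finger pad.
Only numpy, scipy, OpenCV 4.12 (cv2) and the standard library are available. Lean on these libraries where they do the work, as an engineer would, in place of code of your own. Each camera call takes 0.05 s, during which the arm holds its last target. There are 200 camera calls.

## Working session

There is one attempt and no reset: what is moved stays moved. The work goes in short steps, Python scripts to look and compute and a shell command to move; the robot and the scene stay as the last step left them, time stands still between calls to the robot, and variables do not carry over. Pictures are saved under pics/ and viewed, at most 10 in all, crops included, and the job is handed in when it is done.

```bash
mkdir -p pics; python3 - <<'E'
from station import sensors, imaging, robot
import cv2
print(sensors.get_state()); print(robot.tips_ahead)
for n in ("top","scene"):
    c=imaging.camera(n); cv2.imwrite(f"pics/{n}0.png",c["color"][:,:,::-1])
    print(n,{k:v for k,v in c.items() if k!="color"})
E
```

```text
{'time_s': 0.0, 'q': array([ 1.12541156e+00,  2.59201557e-01,  2.07816789e-02,  1.33370405e+00,
       -3.10498347e-05,  1.41816829e+00]), 'qd': array([ 7.75807286e-04, -1.61744000e-03,  1.23344540e-03,  1.16548510e-03,
       -6.95437384e-04,  6.39294259e-05]), 'joint_efforts': array([ 2.44755174e-03, -5.55634546e+01,  3.44533467e+01,  1.38525496e-02,
        6.45281034e-05, -3.12601060e-05]), 'tool_pos': array([0.1586745 , 0.52642851, 0.30326886]), 'tool_rot': array([-4.58167902e-01, -3.10763768e+00,  2.00699465e-03]), 'wrist_force': array([-0.33591485, -0.13483709,  0.66670032]), 'torque': array([ 0.00116781, -0.00720921, -0.02518445]), 'grasp_force': 0.0, 'gripper_width': 0.08572065609701546}
0.0726
top {'fx': 549.449490454803, 'fy': 549.449490454803, 'cx': 322.24717797667955, 'cy': 240.61337231135465, 'origin': array([0.38647985, 0.02486114, 1.20382698]), 'orientation': array([-2.16349822,  2.187061  , -0.10562394])}
scene {'fx': 619.1490051983477, 'fy': 619.1490051983477, 'cx': 318.9009097030735, 'cy': 231.70878409451132, 'origin': array([1.46026625, 0.34681126, 0.94491943]), 'orientation': array([-1.41898813, -2.05235133,  0.92880152])}
```

View pics/top0.png

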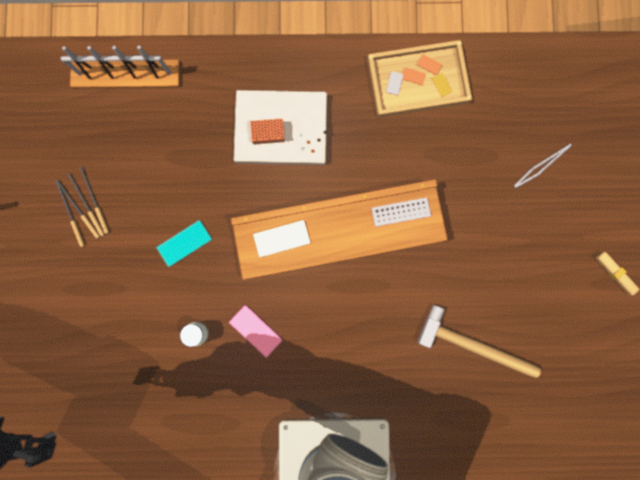

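View pics/scene0.png

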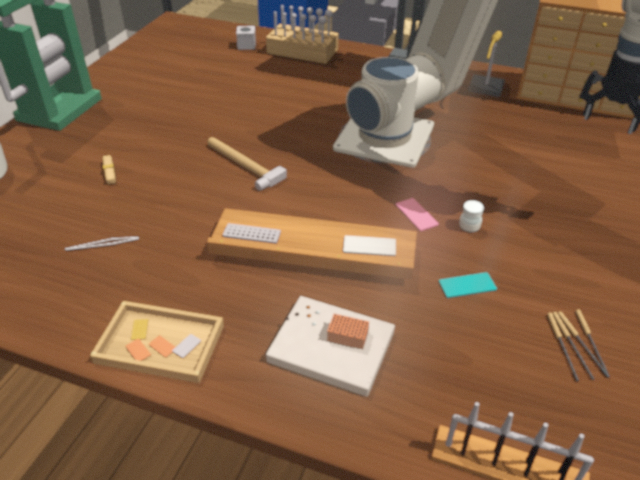

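The top view shows the candidates for the blank. The plain silver plate is on the ledge at (282,238), the drawplate with holes is at (402,212), pink is at (255,331) on the bench and turquoise at (184,243) on the bench. Only the plate at (282,238) is plain silver and lies on the ledge. It is nearer the left (+y) end. Next I measure, with one enlarged crop.

```bash
cat > h.py <<'E'
import numpy as np, cv2
from scipy.spatial.transform import Rotation as R
from station import sensors, imaging
def ray(c,uv,z):
    uv=np.atleast_2d(np.asarray(uv,float))
    d=np.c_[(uv[:,0]-c["cx"])/c["fx"],(uv[:,1]-c["cy"])/c["fy"],np.ones(len(uv))]@R.from_rotvec(c["orientation"]).as_matrix().T
    return c["origin"]+d*((z-c["origin"][2])/d[:,2])[:,None]
def big(m,near=None):
    cs,_=cv2.findContours(m.astype(np.uint8),0,2)
    if near is not None:
        cs=[k for k in cs if cv2.contourArea(k)>100]
        return min(cs,key=lambda k:np.hypot(*(k[:,0].mean(0)-near)))
    return max(cs,key=cv2.contourArea)
def blank(c,near):
    hsv=cv2.cvtColor(c["color"],cv2.COLOR_RGB2HSV)
    k=big((hsv[...,1]<70)&(hsv[...,2]>140),near)
    return k
def rect(c,k,z):
    P=ray(c,k[:,0],z)[:,:2]
    r=cv2.minAreaRect((P*1000).astype(np.float32))
    return r,cv2.boxPoints(r)
E
python3 - <<'E'
from h import *
c=imaging.camera("top"); im=c["color"]
k=blank(c,(282,238)); r,b=rect(c,k,.05); print("blank",r,b.round(0).tolist())
hsv=cv2.cvtColor(im,cv2.COLOR_RGB2HSV)
m=(hsv[...,0]<25)&(hsv[...,1]>90)&(hsv[...,2]>150); m[:170]=0;m[285:]=0;m[:,:225]=0;m[:,455:]=0
k2=big(cv2.morphologyEx(m.astype(np.uint8),cv2.MORPH_CLOSE,np.ones((9,9))));r2,b2=rect(c,k2,.045);print("ledge",r2,b2.round(0).tolist())
# long-side fits
o=im.copy();cv2.drawContours(o,[k,k2],-1,(0,0,255),1)
cv2.imwrite("pics/crop1.png",cv2.resize(o[170:290,220:460],None,fx=3.3,fy=3.3,interpolation=2)[:,:,::-1])
E
```

```text
blank ((500.5618896484375, 106.26754760742188), (51.49679183959961, 111.91799926757812), 15.050291061401367) [[461.0, 154.0], [490.0, 46.0], [540.0, 59.0], [511.0, 167.0]]
ledge ((519.93798828125, -16.352645874023438), (136.2740020751953, 446.6567687988281), 10.363036155700684) [[413.0, 191.0], [493.0, -248.0], [627.0, -224.0], [547.0, 216.0]]
```

View pics/crop1.png

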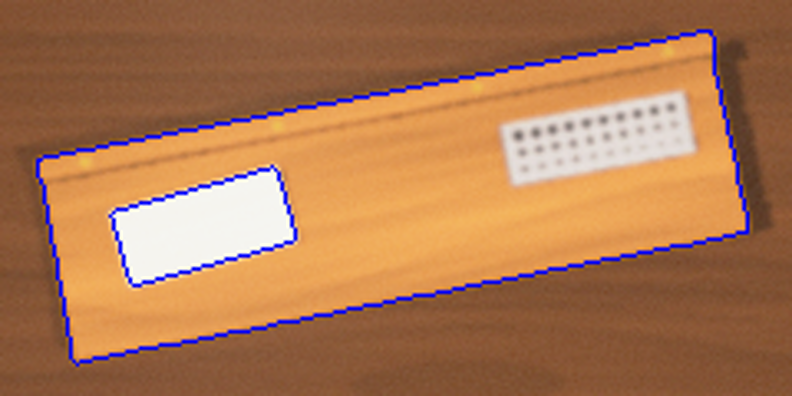

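The crop confirms it: the blank at (282,238) is plain with no holes, about 51x112 mm at z = 0.05 (50x110 expected), and the ledge measures about 134x445. The drawplate at (402,212) has the rows of holes. In the ledge frame the blank is at about (5, 124) mm and 4.7° askew, so the target is the +y end.

```bash
cat >> h.py <<'E'
L0=np.array([.518,-.0165]); YAW=np.radians(10.36)
LX=np.array([np.cos(YAW),np.sin(YAW)]); LY=np.array([-LX[1],LX[0]])
def toledge(p): d=np.asarray(p)[:2]-L0; return np.array([d@LX,d@LY])*1000
def plan(lx=None,ly=None,z=None):
    s=sensors.get_state(); M=R.from_rotvec(s["tool_rot"]).as_matrix(); p=s["tool_pos"]
    a=np.arctan2(*(M[:2,1][::-1])); w=(YAW+np.pi/2-a+np.pi/2)%np.pi-np.pi/2
    cur=toledge(p); print("t",round(s["time_s"],2),"ledge xy",cur.round(1),"z",(p[2]*1e3).round(1),"F",s["wrist_force"].round(1),"w",s["gripper_width"].round(3),"turn about tool z",(-w).round(3), "tilt",M[:,2].round(3))
    if lx is not None:
        T=np.r_[L0+LX*lx/1e3+LY*ly/1e3,z/1e3]
        M2=R.from_rotvec([0,0,w]).as_matrix()@M
        print("shift mm after turn",(M2.T@(T-p)*1e3).round(1),"now",(M.T@(T-p)*1e3).round(1))
        print("ledge X in tool(after turn)",(M2.T@np.r_[LX,0]).round(2),"ledge Y",(M2.T@np.r_[LY,0]).round(2))
E
python3 -c "
from h import *
plan(-54,124,180)
from station import robot;print(robot.tips_ahead)"
```

```text
Traceback (most recent call last):
  File "h.py", line 28, in plan
    cur=toledge(p); print("t",round(s["time_s"],2),"ledge xy",cur.round(1),"z",(p[2]*1e3).round(1),"F",s["wrist_force"].round(1),"w",s["gripper_width"].round(3),"turn about tool z",(-w).round(3), "tilt",M[:,2].round(3))
                                                                                                                                     ^^^^^^^^^^^^^^^^^^^^^^^^
AttributeError: 'float' object has no attribute 'round'
```

```bash
sed -i 's/s\["gripper_width"\].round(3)/round(s["gripper_width"],3)/' h.py
python3 -c "
from h import *
plan(-54,124,180)
from station import robot;print(robot.tips_ahead)"
```

```text
t 0.15 ledge xy [-255.8  598.7] z 303.4 F [ 0.3 -0.2 -0.4] w 0.085 turn about tool z -0.474 tilt [-0.    -0.001 -1.   ]
shift mm after turn [-201.8 -474.6  123.9] now [-396.1 -330.3  123.7]
ledge X in tool(after turn) [-1. -0. -0.] ledge Y [ 0.  1. -0.]
0.0726
```

```bash
python3 -m pendant '[0.6,0,0,0,-0.1185, 0.6,0,0,0,-0.1185, 0.6,0,0,0,-0.1185, 0.6,0,0,0,-0.1185, 0.6,-14,-34,0,0, 0.6,-14,-34,0,0, 0.6,-14,-34,0,0, 0.6,-14,-34,0,0, 0.6,-14,-34,0,0, 0.6,-14,-34,0,0, 0.6,-14,-34,0,0, 0.6,-14,-34,0,0]' 20; python3 -c "
from h import *
plan(-54,124,180)"
```

```text
time_s: 1.15
tool_pos: [0.3183, 0.2776, 0.3039]
tool_rot: [-0.285, 3.129, 0.0]
wrist_force: [0.8, -0.0, 0.8]
gripper_width: 0.0512
grasp_force: 0.0
t 1.15 ledge xy [-143.5  325.2] z 303.9 F [ 0.8 -0.   0.8] w 0.051 turn about tool z 0.001 tilt [ 0.  0. -1.]
shift mm after turn [ -89.5 -201.2  123.9] now [ -89.4 -201.3  123.9]
ledge X in tool(after turn) [-1. -0.  0.] ledge Y [0. 1. 0.]
```

```bash
python3 -m pendant '[0.6,-15,-33,0,0, 0.6,-15,-33,0,0, 0.6,-15,-33,0,0, 0.6,-15,-33,0,0, 0.6,-15,-33,0,0, 0.6,-14.5,-33,0,0, 0.6,0,-3,30,0, 0.6,0,0,40,0, 0.6,0,0,40,0, 0.6,0,0,10,0, 0.6,0,0,0,0, 0.6,0,0,0,0]'; python3 -c "
from h import *
plan(-54,124,120)
s=sensors.get_state();c=imaging.camera('wrist');cv2.imwrite('pics/w1.png',c['color'][:,:,::-1]);print(c['T_tool_cam'],c['fx'],c['cx'],c['cy'])"
```

```text
time_s: 2.15
tool_pos: [0.4422, 0.0976, 0.1839]
tool_rot: [0.284, -3.128, -0.0]
wrist_force: [-0.0, -0.4, -0.3]
gripper_width: 0.0511
grasp_force: 0.0
t 2.15 ledge xy [-54.1 125.9] z 183.9 F [-0.  -0.4 -0.3] w 0.051 turn about tool z 0.0 tilt [-0.001 -0.    -1.   ]
shift mm after turn [-0.2 -1.9 63.9] now [-0.2 -1.9 63.9]
ledge X in tool(after turn) [-1.  0. -0.] ledge Y [-0.  1.  0.]
[[ 6.81900774e-04 -9.61199190e-01 -2.75854404e-01  6.99240439e-02]
 [ 9.99999746e-01  7.12942323e-04 -1.22491545e-05 -7.58404243e-04]
 [ 2.08442157e-04 -2.75854326e-01  9.61199432e-01 -6.90721254e-02]
 [ 0.00000000e+00  0.00000000e+00  0.00000000e+00  1.00000000e+00]] 371.64829954431775 316.9034474293473 240.00499867595977
```

View pics/w1.png

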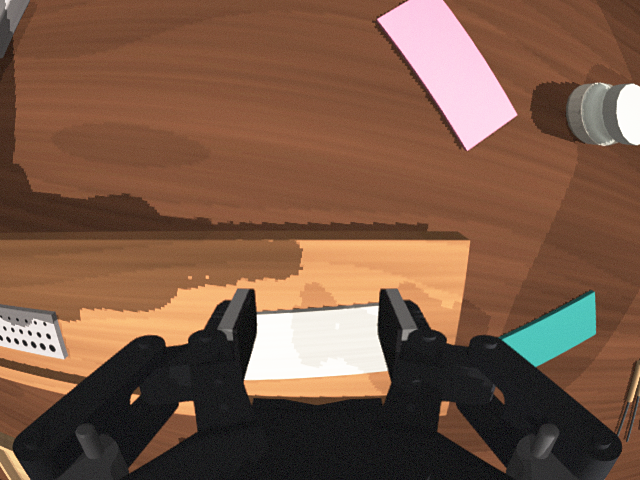

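The wrist view shows the pads at (245,290) and (385,290), on the front side of the blank's front edge (y≈310 px) once the height difference is allowed for. They are clear of the drawplate at (30,330). Now descending gently.

```bash
python3 -m pendant '[0.6,0,0,20,0, 0.6,0,0,20,0, 0.6,0,0,15,0, 0.6,0,0,5,0, 0.6,0,0,0,0]' | grep -E 'pos|force'
python3 -m pendant '[0.6,0,0,1.5,0, 0.6,0,0,0,0]'| grep -E 'pos|force'
python3 -m pendant '[0.6,0,0,1.5,0, 0.6,0,0,0,0]'| grep -E 'pos|force'
python3 -m pendant '[0.6,0,0,1.5,0, 0.6,0,0,0,0]'| grep -E 'pos|force'
```

```text
tool_pos: [0.4424, 0.0978, 0.1242]
wrist_force: [1.0, 0.7, 0.4]
grasp_force: 0.0
tool_pos: [0.4429, 0.0977, 0.1235]
wrist_force: [-0.3, -0.0, -0.4]
grasp_force: 0.0
tool_pos: [0.4425, 0.0977, 0.1214]
wrist_force: [-0.3, 0.7, 0.0]
grasp_force: 0.0
tool_pos: [0.4422, 0.0976, 0.1194]
wrist_force: [0.1, -0.2, 0.0]
grasp_force: 0.0
```

```bash
for i in 1 ; do python3 -m pendant '[0.6,0,0,1.5,0, 0.6,0,0,0,0]'| grep -E 'pos|wrist'
python3 -m pendant '[0.6,0,0,1.5,0, 0.6,0,0,0,0]'| grep -E 'pos|wrist'
python3 -m pendant '[0.6,0,0,1,0, 0.6,0,0,0,0]'| grep -E 'pos|wrist'
python3 -m pendant '[0.6,0,0,1,0, 0.6,0,0,0,0]'| grep -E 'pos|wrist'; done
```

```text
tool_pos: [0.4421, 0.0976, 0.1177]
wrist_force: [-0.2, -0.6, -0.5]
tool_pos: [0.4421, 0.0976, 0.1161]
wrist_force: [0.9, -0.1, 0.3]
tool_pos: [0.4421, 0.0976, 0.1152]
wrist_force: [0.2, -0.4, -0.8]
tool_pos: [0.4422, 0.0976, 0.1144]
wrist_force: [0.2, 0.1, 0.1]
```

```bash
python3 -m pendant '[0.6,0,0,1,0, 0.6,0,0,0,0]'| grep -E 'pos|wrist'
python3 -m pendant '[0.6,0,0,1,0, 0.6,0,0,0,0]'| grep -E 'pos|wrist'
python3 -m pendant '[0.6,0,0,1,0, 0.6,0,0,0,0]'| grep -E 'pos|wrist'
```

```text
tool_pos: [0.4422, 0.0976, 0.1143]
wrist_force: [-4.5, 0.5, 15.9]
tool_pos: [0.4422, 0.0977, 0.1142]
wrist_force: [-9.6, -1.4, 30.5]
tool_pos: [0.4421, 0.0977, 0.1142]
wrist_force: [-13.9, -0.7, 43.8]
```

```bash
python3 - <<'E'
from h import *
c=imaging.camera('wrist');cv2.imwrite('pics/w2.png',cv2.resize(c['color'][200:440,160:480],None,fx=2,fy=2)[:,:,::-1])
E
```

```text
(no output)
```

View pics/w2.png

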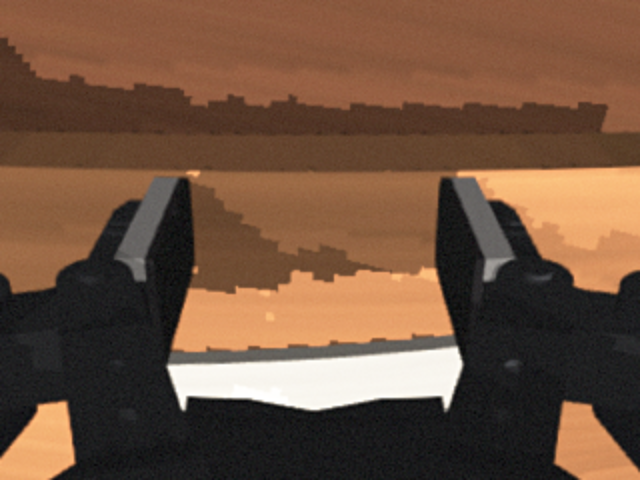

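The tips touched the plank at TCP z = 0.1142, in front of the blank's front edge (crop row ~355). I raise 4.5 mm so they clear the plank by about 1.5 mm, then push towards the rail.

```bash
python3 -m pendant '[0.6,0,0,-4.5,0, 0.6,0,0,0,0, 0.6,0,-2,0,0]'| grep -E 'pos|wrist'
python3 -m pendant '[0.6,-4,0,0,0, 0.6,-4,0,0,0, 0.6,-4,0,0,0, 0.6,-4,0,0,0, 0.6,-4,0,0,0, 0.6,-4,0,0,0, 0.6,-4,0,0,0, 0.6,-3,0,0,0, 0.6,-3,0,0,0, 0.6,0,0,0,0]'| grep -E 'pos|wrist'
python3 -c "
from h import *
plan()
c=imaging.camera('top')
cv2.imwrite('pics/top2.png',cv2.resize(c['color'][150:300,200:460],None,fx=3,fy=3)[:,:,::-1])"
```

```text
tool_pos: [0.4426, 0.0958, 0.116]
wrist_force: [-0.0, 0.6, 0.4]
tool_pos: [0.4766, 0.1019, 0.1158]
wrist_force: [-0.7, -0.3, 0.3]
t 5.42 ledge xy [-19.4 123.9] z 115.8 F [-0.7 -0.3  0.3] w 0.051 turn about tool z 0.0 tilt [ 0. -0. -1.]
```

View pics/top2.png

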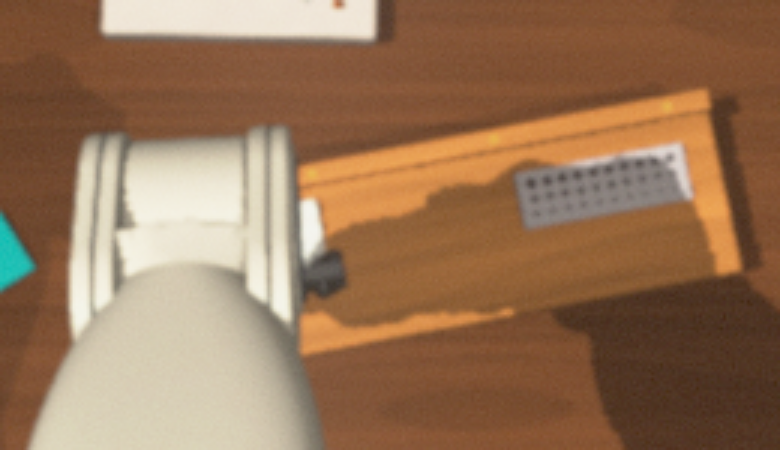

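The top view is mostly hidden by the arm. The blank's right end shows at crop (312,230) and has not reached the rail yet. I keep pushing in small steps and watch the force.

```bash
python3 -m pendant '[0.6,-3,0,0,0, 0.6,-2,0,0,0, 0.6,0,0,0,0]'| grep -E 'pos|wrist'
python3 -m pendant '[0.6,-2,0,0,0, 0.6,-1,0,0,0, 0.6,0,0,0,0]'| grep -E 'pos|wrist'
python3 -m pendant '[0.6,-1,0,0,0, 0.6,0,0,0,0]'| grep -E 'pos|wrist'
python3 -m pendant '[0.6,-1,0,0,0, 0.6,0,0,0,0]'| grep -E 'pos|wrist';python3 -c "
from h import *
plan()"
```

```text
tool_pos: [0.4812, 0.1027, 0.1159]
wrist_force: [-1.2, -0.8, -0.6]
tool_pos: [0.484, 0.1033, 0.1159]
wrist_force: [-0.5, 0.0, 1.0]
tool_pos: [0.4849, 0.1034, 0.1159]
wrist_force: [-2.5, -0.4, 0.0]
tool_pos: [0.4859, 0.1036, 0.1159]
wrist_force: [-2.5, 0.3, 0.1]
t 6.3 ledge xy [ -9.9 123.9] z 115.9 F [-2.5  0.3  0.1] w 0.051 turn about tool z 0.0 tilt [ 0.  0. -1.]
```

```bash
python3 -m pendant '[0.6,-1,0,0,0, 0.6,0,0,0,0]'| grep -E 'pos|wrist'
python3 -m pendant '[0.6,-1,0,0,0, 0.6,0,0,0,0]'| grep -E 'pos|wrist'
python3 -m pendant '[0.6,-1,0,0,0, 0.6,0,0,0,0]'| grep -E 'pos|wrist'
python3 -c "
from h import *
plan()"
```

```text
tool_pos: [0.4865, 0.1038, 0.1158]
wrist_force: [-3.9, -0.5, 1.8]
tool_pos: [0.4868, 0.1039, 0.1157]
wrist_force: [-7.7, -2.3, 4.2]
tool_pos: [0.487, 0.1039, 0.1156]
wrist_force: [-10.4, -2.8, 7.2]
t 6.8 ledge xy [ -8.9 124. ] z 115.6 F [-10.4  -2.8   7.2] w 0.051 turn about tool z 0.0 tilt [-0.004 -0.001 -1.   ]
```

The force rose steadily at tool x ≈ -9 mm in the ledge frame (-10 expected), so the blank is flush along the rail. I back off, lift, shut the fingers and go to the blank's inner end.

```bash
python3 -m pendant '[0.6,5,0,0,0, 0.6,10,0,0,0, 0.6,0,0,-25,0, 0.6,0,0,-25,0, 0,0,-30,0,0, 0,0,-30,0,0, 0,0,-28,0,0, 0,-25,0,0,0, 0,-25,0,0,0, 0,0,0,0,0, 0,0,0,0,0]'| grep -E 'pos|wrist'
python3 -c "
from h import *
plan(26,38,123)
c=imaging.camera('wrist');cv2.imwrite('pics/w3.png',c['color'][:,:,::-1])"
```

```text
tool_pos: [0.5396, 0.0238, 0.1656]
wrist_force: [-0.8, -0.0, 0.1]
t 7.72 ledge xy [28.5 35.7] z 165.6 F [-0.8 -0.   0.1] w 0.0 turn about tool z 0.0 tilt [ 0.001  0.    -1.   ]
shift mm after turn [ 2.5  2.3 42.6] now [ 2.5  2.3 42.6]
ledge X in tool(after turn) [-1. -0.  0.] ledge Y [-0.  1. -0.]
```

View pics/w3.png

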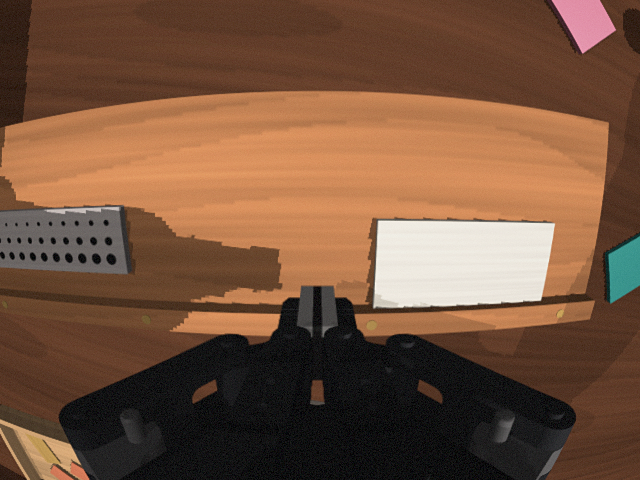

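The wrist view shows the blank lying along the rail, with its corners at (374,219), (554,223), (541,302) and (374,306). The shut fingertips at (318,300) are in the free gap, with the drawplate ending at (130,270). I'll convert these pixels to ledge coordinates.

```bash
cat >> h.py <<'E'
def wray(c,s,uv,z):
    M=R.from_rotvec(s["tool_rot"]).as_matrix(); T=c["T_tool_cam"]; out=[]
    for u,v in uv:
        a=np.array([u-c["cx"],v-c["cy"]]); r=np.hypot(*a); t=r/c["fx"]
        d=M@(T[:3,:3]@np.r_[a/r*np.sin(t),np.cos(t)]); o=s["tool_pos"]+M@T[:3,3]
        out.append(toledge(o+d*((z-o[2])/d[2])))
    return np.array(out).round(1)
E
python3 - <<'E'
from h import *
s=sensors.get_state();c=imaging.camera('wrist')
print("blank",wray(c,s,[(374,219),(554,223),(541,302),(374,306)],.05).tolist())
print("ledge +y front",wray(c,s,[(608,122)],.045).tolist(),"drawplate",wray(c,s,[(123,207),(130,272)],.051).tolist())
E
python3 -m pendant '[0,5,0,0,0, 0,0,0,20,0, 0,0,0,20,0, 0,0,0,4,0, 0,0,0,0,0]'| grep -E 'pos|wrist'
```

```text
blank [[-0.6, 64.6], [-0.0, 175.7], [51.2, 176.9], [48.7, 67.1]]
ledge +y front [[-65.7, 219.0]] drawplate [[-8.5, -71.9], [29.8, -73.0]]
tool_pos: [0.5327, 0.0232, 0.1211]
wrist_force: [0.4, 0.2, 0.4]
```

```bash
python3 -m pendant '[0,0,0,1,0, 0,0,0,1,0, 0,0,0,0,0]'| grep -E 'pos|wrist'
python3 -m pendant '[0,0,4,0,0, 0,0,4,0,0, 0,0,4,0,0, 0,0,2,0,0, 0,0,2,0,0, 0,0,2,0,0, 0,0,2,0,0, 0,0,0,0,0]'| grep -E 'pos|wrist'
python3 - <<'E'
from h import *
plan()
E
```

```text
tool_pos: [0.5344, 0.023, 0.1207]
wrist_force: [0.4, -0.2, 0.5]
tool_pos: [0.5304, 0.043, 0.1199]
wrist_force: [-0.6, 0.1, -0.3]
t 9.15 ledge xy [22.9 56.3] z 119.9 F [-0.6  0.1 -0.3] w -0.0 turn about tool z 0.001 tilt [-0.  0. -1.]
```

```bash
python3 -m pendant '[0,0,3,0.5,0, 0,0,4,0,0, 0,0,4,0,0, 0,0,4,0,0, 0,0,4,0,0, 0,0,4,0,0, 0,0,4,0,0, 0,0,3,0,0, 0,0,0,0,0]'| grep -E 'pos|wrist'
python3 - <<'E'
from h import *
plan()
c=imaging.camera('wrist');cv2.imwrite('pics/w4.png',c['color'][:,:,::-1])
E
```

```text
tool_pos: [0.525, 0.0729, 0.1194]
wrist_force: [-0.5, 1.3, 1.9]
t 9.9 ledge xy [22.9 86.7] z 119.4 F [-0.5  1.3  1.9] w 0.001 turn about tool z 0.001 tilt [-0.  0. -1.]
```

View pics/w4.png

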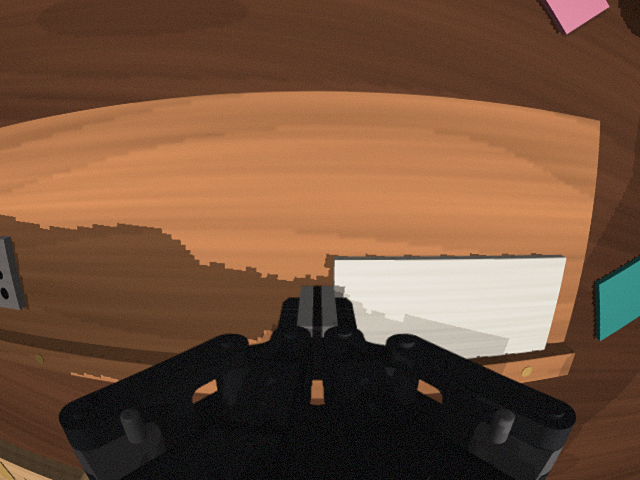

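The blank's corners are at (335,260), (566,257) and (547,350). The finger is in contact with its inner end, and the plate is still flat along the rail.

```bash
python3 - <<'E'
from h import *
s=sensors.get_state();c=imaging.camera('wrist')
print(wray(c,s,[(335,260),(566,257),(547,350)],.05).tolist(),wray(c,s,[(599,121)],.045).tolist())
E
```

```text
[[1.0, 92.8], [0.8, 201.8], [51.5, 204.3]] [[-64.2, 218.2]]
```

```bash
python3 -m pendant '[0,0,4,0,0, 0,0,4,0,0, 0,0,4,0,0, 0,0,4,0,0, 0,0,4,0,0, 0,0,4,0,0, 0,0,4,0,0, 0,0,4,0,0, 0,0,4,0,0, 0,0,4,0,0, 0,0,4,0,0, 0,0,4,0,0]'| grep -E 'pos|wrist'
python3 -m pendant '[0,0,2,0,0, 0,0,2,0,0, 0,0,0,0,0, 0,0,-8,0,0, 0,0,-20,0,0, 0,0,0,-30,0, 0,0,-30,-20,0, 0,0,-30,0,0, 0,0,0,0,0, 0,0,0,0,0]'| grep -E 'pos|wrist'
python3 - <<'E'
from h import *
plan()
c=imaging.camera('wrist');cv2.imwrite('pics/w5.png',c['color'][:,:,::-1])
E
```

```text
tool_pos: [0.5164, 0.1198, 0.1194]
wrist_force: [0.4, -2.0, 0.5]
tool_pos: [0.5318, 0.0352, 0.1694]
wrist_force: [0.6, -0.1, -0.8]
t 11.83 ledge xy [22.9 48.4] z 169.4 F [ 0.6 -0.1 -0.8] w -0.0 turn about tool z -0.002 tilt [ 0.  0. -1.]
```

View pics/w5.png

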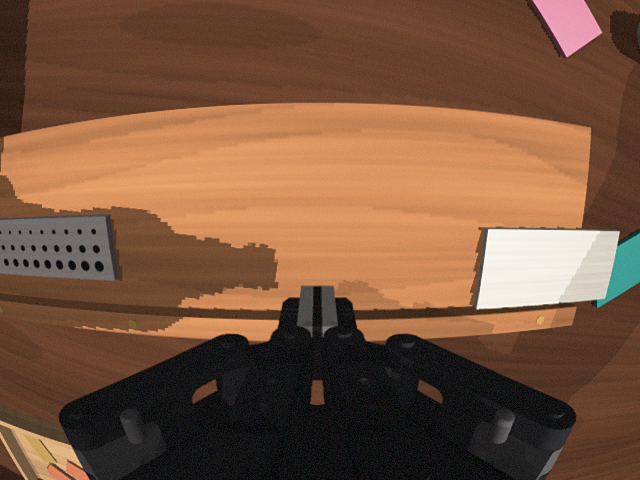

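The blank now overhangs the +y end, with its corners at (487,228), (619,231), (611,301) and (477,309). I check the numbers here, then again from the top view with the arm moved clear.

```bash
python3 - <<'E'
from h import *
s=sensors.get_state();c=imaging.camera('wrist')
print(wray(c,s,[(487,228),(619,231),(611,301),(477,309)],.05).tolist(),wray(c,s,[(590,127)],.045).tolist())
E
python3 -m pendant '[0,0,0,-40,0, 0,0,0,-40,0, 0,20,-30,0,0, 0,20,-35,0,0, 0,20,-35,0,0, 0,20,-35,0,0, 0,10,-35,0,0, 0,0,-35,0,0, 0,0,-35,0,0, 0,0,-35,0,0, 0,0,0,0,0, 0,0,0,0,0]'| grep -E 'pos|wrist'
python3 - <<'E'
from h import *
c=imaging.camera('top')
k=blank(c,(255,228)); P=ray(c,k[:,0],.05); r=cv2.minAreaRect((P[:,:2]*1000).astype(np.float32))
print(r,toledge(np.array(r[0])/1000), "ledge angle 10.36")
cv2.imwrite('pics/top3.png',cv2.resize(c['color'][150:300,200:460],None,fx=3,fy=3)[:,:,::-1])
E
```

```text
[[-0.3, 144.2], [0.5, 253.9], [52.9, 262.4], [50.1, 145.4]] [[-65.1, 219.2]]
tool_pos: [0.4928, -0.2506, 0.2483]
wrist_force: [-0.3, 0.8, -0.1]
((508.256591796875, 185.3831329345703), (52.908355712890625, 112.94155883789062), 9.420011520385742) [ 26.72057224 200.34406501] ledge angle 10.36
```

View pics/top3.png

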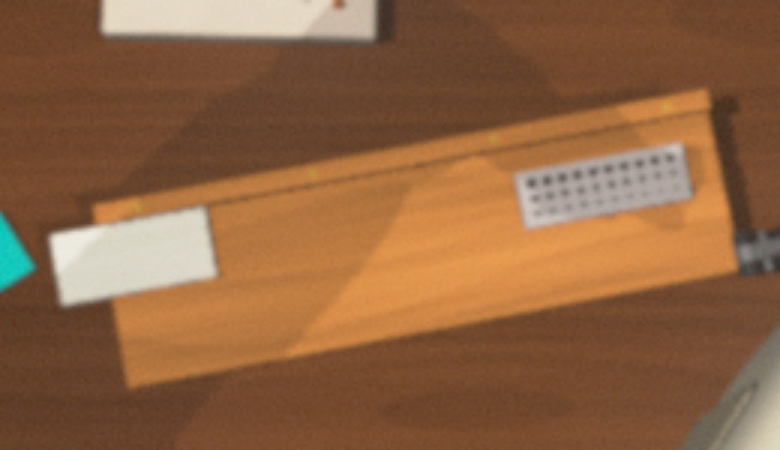

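The top view shows the blank flat along the rail, overhanging the left end from crop (50,235) to (215,275). In the ledge frame it is at (26.7, 200.3) mm and about 1° off, and the drawplate has not moved. Handing in.

```bash
python3 -c "
from station import sign_off
print(sign_off())"
```

```text
the job is handed in; nothing more can be done
None
```

Job handed in: in the last top view the blank lies flat, flush against the rail and within about 1° of it, with about 35 mm sticking out past the ledge's +y end; the drawplate and other things were not touched, and the arm is clear.

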